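Zero the depth stop and back it off four clicks

TASK

Set the lathe's bench depth stop: turn the black dial clockwise until it gently meets its end stop, without forcing it, then turn it back anticlockwise exactly four clicks. Once it is set, swing the clamp lever anticlockwise fully home, let go of everything, and leave the bowl, gouge and hammer where they lie.

Things in the scene. Friction and masses are not known exactly. Their poses are not given: they have to be found in the camera images.
- unit: The depth-stop unit, bolted to the bench: a green painted metal housing 110 x 200 mm (x, y), top at 50 mm above the bench; its +y half is an arm overhanging the bench by 22 mm. Origin at bench level under the housing's centre, x and y along its sides, z up. The dial stands on top at (0, 55) mm and the clamp lever's pivot at (15, -55) mm in this frame.
- dial (a point): Point to grip on the black dial, on its vertical axis, 87 mm above the bench; its x axis runs along the bar grip. The dial is a ribbed disc 54 mm across (53 to 65 mm above the bench) carrying an upright bar 46 mm long and 14 mm thick, whose top is 97 mm above the bench. Clockwise (seen from above) runs to the end stop, 3 to 5 clicks away at the start.
- dial_body: The same dial, origin at its disc's underside, on its axis. The bar's direction at the end stop differs every time. 18 clicks a turn (20 degrees apart), resisting with up to 0.2 N m; let go, it rests in the nearest click. The end stop is click zero, springy at 4 N m per rad, harmed if forced 0.2 rad past where it is met. It turns 3.6 rad in all.
- rod_tip (a point): Centre of the lower end of the 12 mm steel stop spindle (end button 18 mm across) that sticks out under the overhanging arm, on the dial's axis. The dial drives it: it rises 0.25 mm per click back; at the end stop it stands 8.0 mm above the bench, lower if the stop is forced. Not to be handled.
- clamp_pivot (a point): Vertical axis of the clamp lever, at the underside of the lever, 53 mm above the bench; axes those of the unit.
- clamp_post (a point): Top centre of the upright black round post, 13 mm across, 40 mm tall (57 to 97 mm above the bench), at the free end of the flat steel clamp lever, 66 mm from its pivot. The lever's flat bar is 12 mm wide, 57 to 65 mm above the bench.
- clamp (a joint): Angle of the clamp lever in rad: 0 points to the unit's -x, grows anticlockwise seen from above, and is fully home against its stop at 1.2 (pointing nearly to the unit's -y). It stays where it is left; about 2 N at the post moves it.
- bowl: Bystander: turned wooden bowl, 120 mm across, 55 mm high; origin at the centre of its underside.
- gouge: Bystander: wood-turning gouge 330 mm long, 32 mm high, lying along its x axis, wooden handle to -x; origin on the bench at the ferrule.
- hammer: Bystander: hammer 260 mm long lying along its x axis, wooden handle to -x, steel head to +x; origin on the bench at mid-length.

How it is judged:
By the outcome, as a careful person would: the job done as asked, in the order asked, and still so for the second after the job is handed in, with the robot touching nothing.
It also fails if it takes over 64 s, if anything falls off the work surface, if the arm or the gripper's body presses on something with over 40 N, if the wrist force passes 120 N, or if a joint passes its speed limit or range.

ROBOT

A 6-joint arm with a two-finger parallel gripper is mounted at the origin on the work surface. World frame = base frame: x ahead of the robot, y to its left, z up, the work surface at z = 0. Lengths are in m, angles in rad, forces in N, time in s.
With the tool pointing down it reaches from about 0.425 to 0.95 m from the base axis. Payload 3.5 kg.
Tool frame: the origin (TCP) lies between the finger pads; the fingertips stand 19 mm ahead of it and the grasp point (between the pads) is the TCP; z points along the fingers, y is the line along which they close (so a half turn about z gives the same grasp; the last joint's range is limited). The gripper opens to 85 mm and grips with 20 to 120 N. Pads are 22 mm wide; open, the fingers measure 114 mm over their backs; the gripper's body (76 mm by 85 mm) begins 54 mm behind the grasp point. The pads swing forward as they close: fully open they stand 13 mm farther back than shut.
Start: joints at [-1.332, 0.286, 1.577, -0, 1.279, -0.15], TCP at [0.256, -0.625, 0.25] pointing down, gripper open.
Joint ranges: [-2.77, 2.77], [-0.9, 2.22], [0.21, 2.48], [-1.53, 4.67], [0.24, 2.81], [-2.84, 2.84]. Speed limits (rad/s): [2.79, 2.79, 3.14, 3.14, 3.14, 3.14].

INTERFACE

Orientations are given as a unit quaternion [x, y, z, w].
In Python, from plant import get_state, cams, ctrl gives the robot as it stands. The module is installed in compiled form; this text tells all that it offers.
- The arm moves only by the tool jog_arm, never from a script. Its argument "deltas" is text: rows parted by semicolons, each of 6 numbers parted by spaces: the shift along the world's x, y, z normalised to -1 to 1, where 1 is 0.02 m, then the turn, a rotation vector about the world's x, y, z normalised to -1 to 1, where 1 is 0.1 rad. In form: x y z ax ay az; .... A call has 1 to 20 rows; each row shifts and turns the commanded pose from where the row before left it; what a row does not reach is not made up. A row lasts 1/8 s, in which the tool goes at most 62.5 mm and 10.7 degrees, less where a joint would pass 70% of its speed; a pose out of reach is approached as far as the arm can. A call with a number of a shift or a turn outside -1 to 1 is refused whole. A call with a gripper value outside its range is refused whole. "gripper" is the opening, from 0 (shut) to 1 (fully open), set as the call begins (left out, the last holds). The fingers move at their own pace and stop on an object; "squeeze" is the grip in N (left out, the last holds). Time passes only in rows, so rows that do not move let the fingers close. It gives the time, the measured TCP pose, the force, the opening and the grip force at its end, in the units of the state.
- get_state(): the state, without advancing time (a new reading comes with each control period).
- cams.read_camera(name): name is "scene" or "top" or "wrist"; returns a dict with "color" (384x512x3 uint8, blue, green, red), "vfov" (degrees; the focal length in pixels is half the picture's height over the tangent of half this angle, whatever the lens; pixels are square), "cx", "cy" (the principal point, pixels), "rvec" (rotation vector, rad) and "tvec" (3), from world to camera coordinates, as OpenCV has them. Camera axes: x right, y down, z forward; pixel columns grow to the right and rows downward; lengths in m; the calibration is good to about 2 mm. The wrist camera is an equidistant fisheye: a pixel r from the principal point sees the ray r / f radians off the axis. A picture is of the moment at which its call begins. There is no depth.
- ctrl.sign_off(): hands the job in; it is judged then, once.
The state is a dict: "time": time; "qpos": joint angles; "dq": joint speeds; "joint_efforts": joint torques, N m; "eef_pos": TCP position; "tcp_rot": TCP orientation; "contact_force": force on the tool from outside, world axes, zero at the start; "wrist_torque": the same for the moment, N m; "opening": opening from 0.0 (shut) to 1.0 (fully open); "finger_force": force on a finger pad.
Only numpy, scipy, OpenCV 4.12 (cv2) and the standard library are available. Lean on these libraries where they do the work, as an engineer would, in place of code of your own. Each camera call takes 0.05 s, during which the arm holds its last target. There are 200 camera calls.

## Working session

There is one attempt and no reset: what is moved stays moved. The work goes in short steps, Python scripts to look and compute and a tool call to move; the robot and the scene stay as the last step left them, time stands still between calls to the robot, and variables do not carry over. Pictures are saved under pics/ and viewed, at most 10 in all, crops included, and the job is handed in when it is done.

Besides the shell and the picture viewer there is one more tool, called as name(argument=value, ...) on one line, values as JSON. jog_arm: Moves the arm, as the interface text tells. Its arguments: {"type":"object","properties":{"deltas":{"type":"string"},"gripper":{"type":"number"},"squeeze":{"type":"number"}},"required":["deltas"]}

```bash
mkdir -p pics
cat > h.py <<'E'
import numpy as np, cv2
from plant import get_state, cams, ctrl
def grab(n,tag):
    d=cams.read_camera(n); cv2.imwrite(f'pics/{tag}.png',d['color']); np.save(f'pics/{tag}.npy',{k:v for k,v in d.items() if k!='color'},allow_pickle=True); return d
def load(tag): return np.load(f'pics/{tag}.npy',allow_pickle=True).item()
def ray(d,u,v,fish=False):
    f=192/np.tan(np.radians(d['vfov'])/2); R=cv2.Rodrigues(np.array(d['rvec'],float))[0]; t=np.array(d['tvec'],float).ravel()
    x,y=(u-d['cx'])/f,(v-d['cy'])/f
    if fish:
        r=np.hypot(x,y); s=np.sin(r)/max(r,1e-9); c=np.array([x*s,y*s,np.cos(r)])
    else: c=np.array([x,y,1.])
    return -R.T@t, R.T@c/np.linalg.norm(c)
def atz(d,u,v,z,fish=False):
    o,r=ray(d,u,v,fish); return o+r*(z-o[2])/r[2]
def tri(*rs):
    A=np.zeros((3,3));b=np.zeros(3)
    for o,r in rs:
        P=np.eye(3)-np.outer(r,r);A+=P;b+=P@o
    p=np.linalg.solve(A,b); return p,[np.linalg.norm((np.eye(3)-np.outer(r,r))@(p-o)) for o,r in rs]
def proj(d,p,fish=False):
    f=192/np.tan(np.radians(d['vfov'])/2); R=cv2.Rodrigues(np.array(d['rvec'],float))[0]; c=R@np.array(p)+np.array(d['tvec'],float).ravel()
    if fish:
        th=np.arctan2(np.hypot(c[0],c[1]),c[2]); k=th/np.hypot(c[0],c[1]); return d['cx']+f*k*c[0],d['cy']+f*k*c[1]
    return d['cx']+f*c[0]/c[2],d['cy']+f*c[1]/c[2]
E
python3 - <<'E'
from h import *
a=grab('scene','s0')['color'];b=grab('top','t0')['color']
for t in('s0','t0'):
    d=load(t);print(t,d['vfov'],ray(d,256,192)); 
cv2.imwrite('pics/m0.png',cv2.resize(np.vstack([a,b]),None,fx=.78,fy=.78))
s=get_state();print(s['time'],s['eef_pos'],s['tcp_rot'],s['opening'],s['contact_force'])
E
```

```text
s0 53.525973592931564 (array([1.0732223 , 0.31092168, 0.97294947]), array([-0.52137336, -0.2773881 , -0.80698554]))
t0 54.52534519517006 (array([ 0.44707387, -0.00988437,  1.12879159]), array([ 0.05565788,  0.01484101, -0.99833959]))
0.1 [ 0.25576943 -0.62404648  0.249038  ] [ 9.81159131e-01  1.93198190e-01 -6.12045225e-05 -1.10221430e-03] 1.000147105071779 [ 0.42038053 -0.32598332  0.18784362]
```

View pics/m0.png

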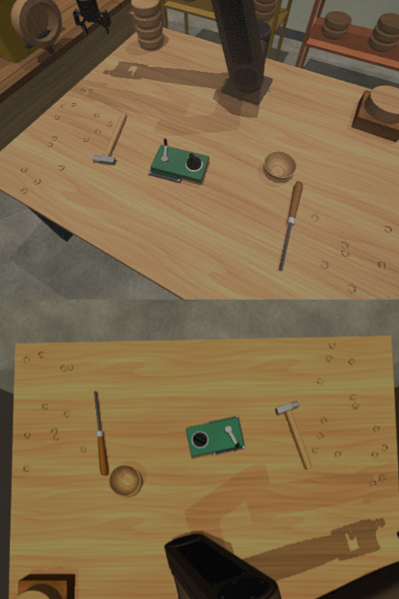

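The unit lies at about (275,175) px in the top view and (230,210) in the scene view, with the dial to the left in the top view. I'll enlarge both.

Run:
```python
import cv2,numpy as np
a=cv2.imread('pics/s0.png')[170:245,180:280];b=cv2.imread('pics/t0.png')[140:215,225:325]
k=lambda x:cv2.resize(x,(800,600),interpolation=cv2.INTER_CUBIC)
m=np.vstack([k(a)[:,:],k(b)])
cv2.imwrite('pics/cs.png',k(a));cv2.imwrite('pics/ct.png',k(b))
```

```text
(no output)
```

View pics/cs.png

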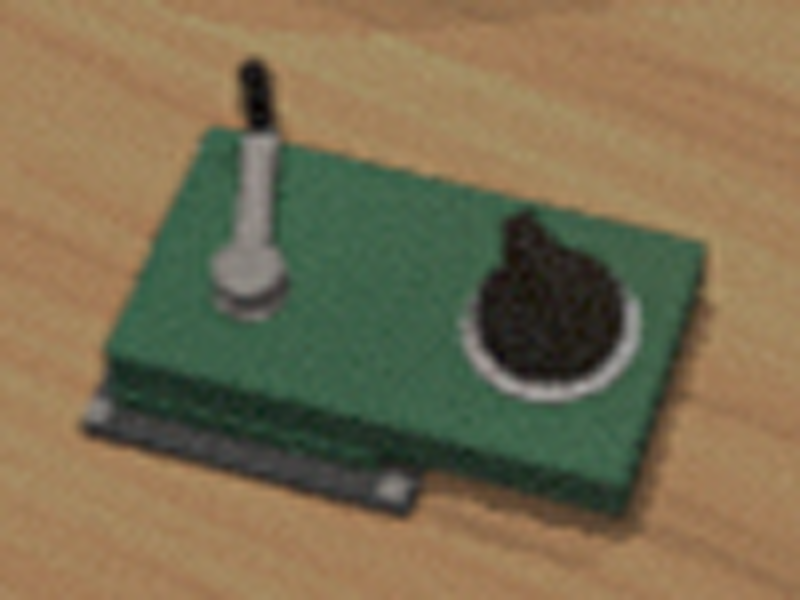

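View pics/ct.png

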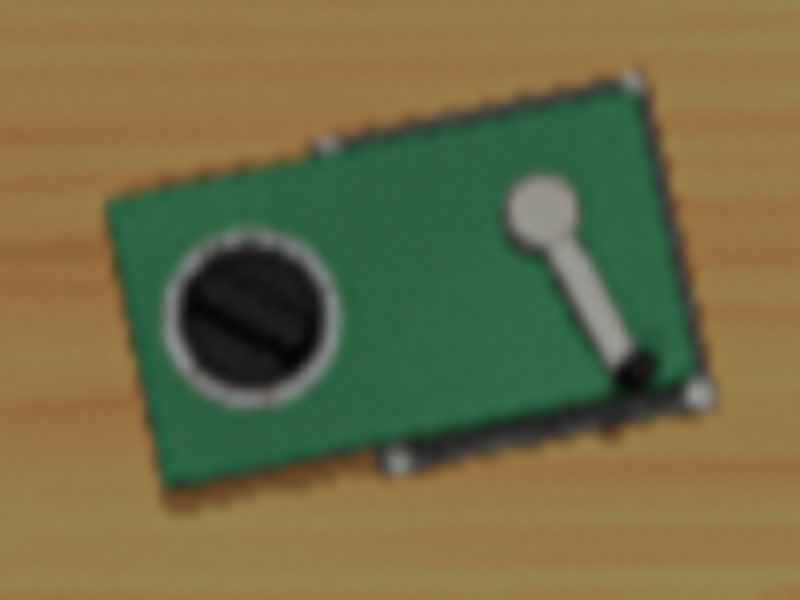

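Corners, dial (250,315) and lever post (635,370) are visible in the top crop. In the scene crop the dial bar's tip is near (520,215) and the post top near (253,65).

Run:
```python
from h import *
s,t=load('s0'),load('t0')
S=lambda u,v:ray(s,180+(u+.5)/8-.5,170+(v+.5)/8-.5)
T=lambda u,v:ray(t,225+(u+.5)/8-.5,140+(v+.5)/8-.5)
P={}
for n,a,b in [('++',(625,490),(108,203)),('-+',(705,243),(168,488)),('+-',(107,353),(635,90)),('--',(213,128),(700,385)),('post',(253,65),(636,366)),('piv',(250,265),(543,207))]:
    P[n],r=tri(S(*a),T(*b)); print(n,P[n].round(4),np.round(r,4))
for n,uv in [('dialc',(250,318)),('barA',(190,305)),('barB',(285,358))]:
    o,r=T(*uv);print(n,(o+r*((.065)-o[2])/r[2]).round(4))
c=sum(P[k] for k in('++','-+','+-','--'))/4
y=P['++']+P['-+']-P['+-']-P['--'];yaw=np.arctan2(-y[0],y[1]);x=P['++']+P['+-']-P['-+']-P['--'];print(c,yaw,np.arctan2(x[1],x[0]),np.linalg.norm(y)/2,np.linalg.norm(x)/2)
R=np.array([[np.cos(yaw),-np.sin(yaw)],[np.sin(yaw),np.cos(yaw)]])
print('dial',c[:2]+R@[0,.055],'piv',c[:2]+R@[.015,-.055])
```

```text
++ [0.5883 0.0579 0.0399] [0.0003 0.0003]
-+ [0.4831 0.0366 0.0447] [0.0004 0.0004]
+- [ 0.6267 -0.1354  0.0425] [0.0001 0.0001]
-- [ 0.5186 -0.1579  0.0382] [0.0003 0.0003]
post [ 0.5222 -0.1291  0.0981] [0.0016 0.0016]
piv [ 0.5813 -0.0994  0.065 ] [0.0001 0.0001]
dialc [0.5428 0.006  0.065 ]
barA [0.5478 0.0275 0.065 ]
barB [ 0.5283 -0.0063  0.065 ]
[ 0.55416641 -0.0497185   0.04132193] 0.18819774547953755 0.20269321693461195 0.19742772934656413 0.10885896543182168
dial [0.54387653 0.00431036] piv [ 0.57919144 -0.10094104]
```

jog_arm(deltas="0.43 1 0 0 0 0.22;0.43 1 0 0 0 0.22;0.43 1 0 0 0 0.22;0.43 1 0 0 0 0.22;0.43 1 0 0 0 0.22;0.43 1 0 0 0 0.22;0.43 1 0 0 0 0.22;0.43 1 0 0 0 0.22;0.43 1 0 0 0 0.22;0.43 1 0 0 0 0.22;0.43 1 0 0 0 0.22;0.43 1 0 0 0 0.22;0.43 1 0 0 0 0.22;0.43 1 0 0 0 0.22;0.43 1 0 0 0 0.22")

```text
time: 1.98
eef_pos: [0.3854, -0.3233, 0.2504]
tcp_rot: [0.936, 0.352, 0.0, 0.0]
contact_force: [1.3, 0.6, 0.6]
opening: 1.002
finger_force: 0.0
```

jog_arm(deltas="0.43 1 0 0 0 0.22;0.43 1 0 0 0 0.22;0.43 1 0 0 0 0.22;0.43 1 0 0 0 0.22;0.43 1 0 0 0 0.22;0.43 1 0 0 0 0.22;0.43 1 0 0 0 0.22;0.43 1 0 0 0 0.22;0.43 1 0 0 0 0.22;0.43 1 0 0 0 0.22;0.43 1 0 0 0 0.22;0.43 1 0 0 0 0.22;0.43 1 0 0 0 0.22;0 0 0 0 0 0")

```text
time: 3.72
eef_pos: [0.4968, -0.0631, 0.2503]
tcp_rot: [0.876, 0.483, -0.0, -0.0]
contact_force: [-0.5, 0.4, -0.2]
opening: 1.002
finger_force: 0.0
```

Run:
```python
from h import *
grab('wrist','w1'); d=load('w1')
for p in [(.543,.005,.065),(.522,-.129,.097),(.58,-.1,.065)]: print(proj(d,p,True))
s=get_state();print(s['time'],s['eef_pos'],s['tcp_rot'],s['qpos'])
```

```text
(np.float64(257.96481980911994), np.float64(88.26059207668041))
(np.float64(310.3918469632883), np.float64(213.92517515680822))
(np.float64(338.21689437818645), np.float64(154.6304840259986))
3.775 [ 0.49661242 -0.06383796  0.25027002] [ 8.75992356e-01  4.82324924e-01 -2.32237171e-04  7.38765846e-05] [-3.30545472e-01 -1.04509474e-01  1.99655262e+00 -4.67116076e-04
  1.24975227e+00  2.33784619e-01]
```

View pics/w1.png

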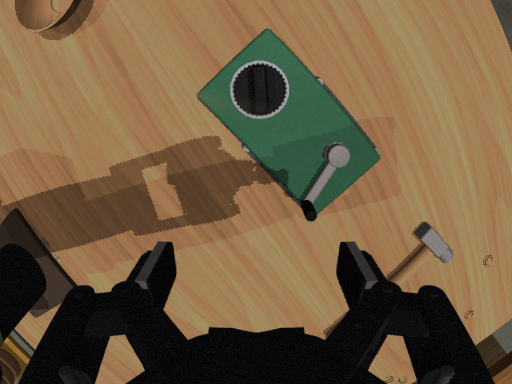

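The wrist view shows the dial at about (259,89), with its bar nearly vertical in the picture, the lever pivot at (338,155) and the post at (309,210). Next is an enlarged, brightened crop.

Run:
```python
import cv2,numpy as np
a=cv2.imread('pics/w1.png')[55:130,210:310]
a=(255*(a/255.)**.45).astype('uint8')
cv2.imwrite('pics/cw.png',cv2.resize(a,(800,600),interpolation=cv2.INTER_CUBIC))
```

```text
(no output)
```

View pics/cw.png

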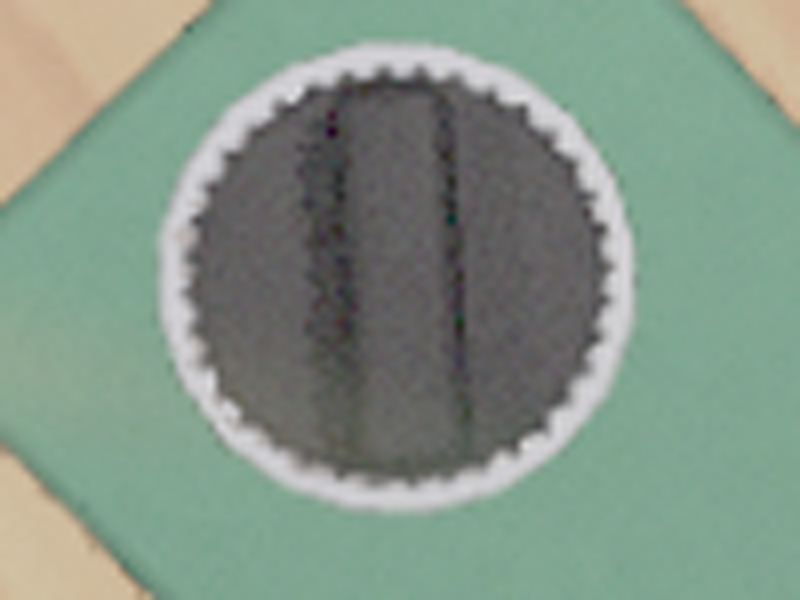

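The bar top runs from about (390,92) to (412,460) in the crop, and the disc centre is at about (397,278).

Run:
```python
from h import *
w,s,t=load('w1'),load('s0'),load('t0')
W=lambda u,v,k=8,x=210,y=55:(x+(u+.5)/k-.5,y+(v+.5)/k-.5)
A,B=[atz(w,*W(*q),.097,True) for q in((390,92),(412,460))]
C=atz(w,*W(397,277),.065,True)
S=lambda u,v:ray(s,180+(u+.5)/8-.5,170+(v+.5)/8-.5)
T=lambda u,v:ray(t,225+(u+.5)/8-.5,140+(v+.5)/8-.5)
print(A,B,(A+B)/2,'len',np.linalg.norm(A-B),'ang',np.degrees(np.arctan2(*(A-B)[1::-1])));print(C)
print('bar tip tri',tri(ray(w,*W(397,277),True),T(252,316)))
print('post',tri(ray(w,310,208,True),S(253,65),T(636,366)), atz(w,310,209,.097,True),'piv',tri(ray(w,338,155,True),S(250,265),T(543,207)))
q=get_state()['tcp_rot'];from scipy.spatial.transform import Rotation as R
m=R.from_quat(q).as_matrix();print('tool x deg',np.degrees(np.arctan2(m[1,0],m[0,0])))
# lowest disc/housing z
```

```text
[0.55400914 0.02225959 0.097     ] [ 0.53329718 -0.01532678  0.097     ] [0.54365316 0.00346641 0.097     ] len 0.04291527500096405 ang 61.143052647066845
[0.54354121 0.00352354 0.065     ]
bar tip tri (array([0.54330837, 0.00439945, 0.06920317]), [np.float64(0.0008837549879782053), np.float64(0.0008837549879781813)])
post (array([ 0.52297568, -0.12756994,  0.0961299 ]), [np.float64(0.0041842988979673), np.float64(0.0035940025264865057), np.float64(0.0014565184520687557)]) [ 0.52427494 -0.12392854  0.097     ] piv (array([ 0.58063934, -0.09992932,  0.06415748]), [np.float64(0.0011075569112173672), np.float64(0.0002391063135491697), np.float64(0.0009269237571738451)])
tool x deg 57.67471689840345
```

jog_arm(deltas="0.585 0.845 0 0 0 0.15;0.585 0.845 0 0 0 0.15;0.585 0.845 0 0 0 0.15;0.585 0.845 0 0 0 0.15;0 0 -1 0 0 0;0 0 -1 0 0 0;0 0 -1 0 0 0;0 0 -1 0 0 0;0 0 -1 0 0 0;0 0 -1 0 0 0;0 0 -1 0 0 0;0 0 -1 0 0 0;0 0 0 0 0 0", gripper=0.6)

```text
time: 5.4
eef_pos: [0.5424, 0.0035, 0.0885]
tcp_rot: [0.862, 0.508, -0.002, -0.001]
contact_force: [0.9, -0.5, 1.1]
opening: 0.596
finger_force: 0.0
```

jog_arm(deltas="0 0 0 0 0 0;0 0 0 0 0 0;0 0 0 0 0 0;0 0 0 0 0 0;0 0 0 0 0 0;0 0 0 0 0 0", gripper=0, squeeze=30)

```text
time: 6.15
eef_pos: [0.5435, 0.0035, 0.0917]
tcp_rot: [0.862, 0.508, 0.0, -0.0]
contact_force: [-3.4, 1.7, 5.2]
opening: 0.158
finger_force: 32.3
```

```bash
cat >> h.py <<'E'
from scipy.spatial.transform import Rotation as Rt
def st():
    s=get_state();m=Rt.from_quat(s['tcp_rot']).as_matrix()
    print(round(s['time'],2),'pos',np.round(s['eef_pos'],4),'yaw',round(np.degrees(np.arctan2(m[1,0],m[0,0])),2),'F',np.round(s['contact_force'],1),'M',np.round(s['wrist_torque'],3),'op',round(s['opening'],3),'ff',np.round(s['finger_force'],1),'q6',round(s['qpos'][5],3))
E
python3 -c "from h import *;st()"
```

```text
6.15 pos [0.5435 0.0035 0.0917] yaw 61.02 F [-3.4  1.7  5.2] M [0.413 0.596 0.094] op 0.158 ff 32.3 q6 0.325
```

jog_arm(deltas="-0.02 0.01 0 0 0 -0.97;0 0 0 0 0 -0.97;0 0 0 0 0 -0.97;0 0 0 0 0 -0.97;0 0 0 0 0 -0.97;0 0 0 0 0 -0.97;0 0 0 0 0 -0.98;0 0 0 0 0 -0.18;0 0 0 0 0 0;0 0 0 0 0 0")

```text
time: 7.4
eef_pos: [0.5427, 0.0041, 0.0917]
tcp_rot: [0.983, 0.182, -0.001, -0.001]
contact_force: [-3.9, 4.5, 6.8]
opening: 0.157
finger_force: 32.5
```

```bash
python3 -c "from h import *;st()"
```

```text
7.4 pos [0.5427 0.0041 0.0917] yaw 21.03 F [-3.9  4.5  6.8] M [0.634 0.803 0.074] op 0.157 ff 32.5 q6 1.023
```

jog_arm(deltas="0 0 0 0 0 -0.5;0 0 0 0 0 -0.4;0 0 0 0 0 0")

```text
time: 7.78
eef_pos: [0.5427, 0.0042, 0.0917]
tcp_rot: [0.99, 0.138, -0.001, -0.001]
contact_force: [-4.9, 4.1, 7.5]
opening: 0.157
finger_force: 32.5
```

```bash
python3 -c "from h import *;st()"
```

```text
7.78 pos [0.5427 0.0042 0.0917] yaw 15.83 F [-4.9  4.1  7.5] M [0.641 0.83  0.007] op 0.157 ff 32.5 q6 1.113
```

jog_arm(deltas="0 0 0 0 0 -0.8;0 0 0 0 0 -0.9;0 0 0 0 0 -0.9;0 0 0 0 0 0;0 0 0 0 0 0")

```text
time: 8.4
eef_pos: [0.5425, 0.0045, 0.0917]
tcp_rot: [1.0, 0.009, -0.001, -0.001]
contact_force: [-4.8, 4.9, 7.9]
opening: 0.158
finger_force: 33.5
```

```bash
python3 -c "from h import *;st()"
```

```text
8.4 pos [0.5425 0.0045 0.0917] yaw 1.07 F [-4.8  4.9  7.9] M [0.836 0.904 0.448] op 0.158 ff 33.5 q6 1.371
```

jog_arm(deltas="0 0 0 0 0 0;0 0 0 0 0 0")

```text
time: 8.65
eef_pos: [0.5425, 0.0045, 0.0917]
tcp_rot: [1.0, 0.009, -0.001, -0.001]
contact_force: [-5.4, 4.9, 7.4]
opening: 0.155
finger_force: 33.5
```

```bash
python3 -c "from h import *;st()"
```

```text
8.65 pos [0.5425 0.0045 0.0917] yaw 1.08 F [-5.4  4.9  7.4] M [0.795 0.915 0.44 ] op 0.155 ff 33.5 q6 1.371
```

jog_arm(deltas="0 0 0 0 0 0.4;0 0 0 0 0 0")

```text
time: 8.9
eef_pos: [0.5426, 0.0045, 0.0917]
tcp_rot: [1.0, 0.029, -0.001, -0.001]
contact_force: [-5.1, 4.9, 7.4]
opening: 0.158
finger_force: 33.1
```

```bash
python3 -c "from h import *;st()"
```

```text
8.9 pos [0.5426 0.0045 0.0917] yaw 3.34 F [-5.1  4.9  7.4] M [0.865 0.883 0.362] op 0.158 ff 33.1 q6 1.332
```

jog_arm(deltas="0 0 0 0 0 0.4;0 0 0 0 0 0")

```text
time: 9.15
eef_pos: [0.5426, 0.0045, 0.0917]
tcp_rot: [0.999, 0.049, -0.001, -0.001]
contact_force: [-5.3, 4.2, 7.2]
opening: 0.155
finger_force: 32.5
```

```bash
python3 -c "from h import *;st()"
```

```text
9.15 pos [0.5426 0.0045 0.0917] yaw 5.57 F [-5.3  4.2  7.2] M [0.859 0.85  0.057] op 0.155 ff 32.5 q6 1.292
```

jog_arm(deltas="0 0 0 0 0 0.4;0 0 0 0 0 0")

```text
time: 9.4
eef_pos: [0.5426, 0.0044, 0.0917]
tcp_rot: [0.998, 0.068, -0.001, -0.001]
contact_force: [-4.9, 3.9, 7.3]
opening: 0.154
finger_force: 32.4
```

```bash
python3 -c "from h import *;st()"
```

```text
9.4 pos [0.5426 0.0044 0.0917] yaw 7.8 F [-4.9  3.9  7.3] M [ 0.739  0.825 -0.037] op 0.154 ff 32.4 q6 1.253
```

jog_arm(deltas="0 0 0 0 0 0.4;0 0 0 0 0 0")

```text
time: 9.65
eef_pos: [0.5427, 0.0044, 0.0916]
tcp_rot: [0.996, 0.088, -0.001, -0.001]
contact_force: [-5.0, 5.0, 7.4]
opening: 0.159
finger_force: 32.4
```

```bash
python3 -c "from h import *;st()"
```

```text
9.65 pos [0.5427 0.0044 0.0916] yaw 10.1 F [-5.   5.   7.4] M [ 0.742  0.831 -0.009] op 0.159 ff 32.4 q6 1.213
```

jog_arm(deltas="0 0 0 0 0 0.45;0 0 0 0 0 0")

```text
time: 9.9
eef_pos: [0.5427, 0.0044, 0.0917]
tcp_rot: [0.994, 0.111, -0.001, -0.001]
contact_force: [-4.0, 3.8, 7.5]
opening: 0.153
finger_force: 32.4
```

```bash
python3 -c "from h import *;st()"
```

```text
9.9 pos [0.5427 0.0044 0.0917] yaw 12.69 F [-4.   3.8  7.5] M [0.729 0.776 0.031] op 0.153 ff 32.4 q6 1.168
```

jog_arm(deltas="0 0 0 0 0 0.45;0 0 0 0 0 0")

```text
time: 10.15
eef_pos: [0.5427, 0.0043, 0.0917]
tcp_rot: [0.991, 0.133, -0.001, -0.001]
contact_force: [-4.9, 4.4, 6.2]
opening: 0.16
finger_force: 32.4
```

```bash
python3 -c "from h import *;st()"
```

```text
10.15 pos [0.5427 0.0043 0.0917] yaw 15.27 F [-4.9  4.4  6.2] M [ 0.663  0.822 -0.101] op 0.16 ff 32.4 q6 1.123
```

jog_arm(deltas="0 0 0 0 0 0.45;0 0 0 0 0 0")

```text
time: 10.4
eef_pos: [0.5427, 0.0043, 0.0916]
tcp_rot: [0.988, 0.155, -0.001, -0.001]
contact_force: [-4.5, 4.5, 7.6]
opening: 0.158
finger_force: 32.4
```

```bash
python3 -c "from h import *;st()"
```

```text
10.4 pos [0.5427 0.0043 0.0916] yaw 17.88 F [-4.5  4.5  7.6] M [0.736 0.808 0.079] op 0.158 ff 32.4 q6 1.077
```

jog_arm(deltas="0 0 0 0 0 0.45;0 0 0 0 0 0")

```text
time: 10.65
eef_pos: [0.5427, 0.0042, 0.0917]
tcp_rot: [0.984, 0.178, -0.001, -0.001]
contact_force: [-5.1, 4.1, 7.3]
opening: 0.155
finger_force: 32.5
```

```bash
python3 -c "from h import *;st()"
```

```text
10.65 pos [0.5427 0.0042 0.0917] yaw 20.49 F [-5.1  4.1  7.3] M [0.8   0.826 0.253] op 0.155 ff 32.5 q6 1.032
```

jog_arm(deltas="0 0 0 0 0 0.45;0 0 0 0 0 0")

```text
time: 10.9
eef_pos: [0.5428, 0.0042, 0.0917]
tcp_rot: [0.98, 0.2, -0.001, -0.001]
contact_force: [-5.2, 4.1, 6.5]
opening: 0.157
finger_force: 32.5
```

```bash
python3 -c "from h import *;st()"
```

```text
10.9 pos [0.5428 0.0042 0.0917] yaw 23.08 F [-5.2  4.1  6.5] M [0.737 0.739 0.237] op 0.157 ff 32.5 q6 0.987
```

jog_arm(deltas="0 0 0 0 0 0.45;0 0 0 0 0 0")

```text
time: 11.15
eef_pos: [0.5428, 0.0041, 0.0917]
tcp_rot: [0.975, 0.222, -0.0, -0.001]
contact_force: [-4.1, 3.5, 6.3]
opening: 0.158
finger_force: 32.4
```

```bash
python3 -c "from h import *;st()"
```

```text
11.15 pos [0.5428 0.0041 0.0917] yaw 25.62 F [-4.1  3.5  6.3] M [0.667 0.762 0.081] op 0.158 ff 32.4 q6 0.943
```

jog_arm(deltas="0 0 0 0 0 0.45;0 0 0 0 0 0")

```text
time: 11.4
eef_pos: [0.5428, 0.004, 0.0916]
tcp_rot: [0.97, 0.243, -0.0, -0.001]
contact_force: [-3.6, 3.3, 6.2]
opening: 0.159
finger_force: 32.3
```

```bash
python3 -c "from h import *;st()"
```

```text
11.4 pos [0.5428 0.004  0.0916] yaw 28.15 F [-3.6  3.3  6.2] M [ 0.522  0.712 -0.093] op 0.159 ff 32.3 q6 0.898
```

jog_arm(deltas="0 0 0 0 0 0.45;0 0 0 0 0 0")

```text
time: 11.65
eef_pos: [0.5429, 0.004, 0.0917]
tcp_rot: [0.964, 0.265, -0.0, -0.001]
contact_force: [-4.6, 3.8, 6.2]
opening: 0.157
finger_force: 32.4
```

```bash
python3 -c "from h import *;st()"
```

```text
11.65 pos [0.5429 0.004  0.0917] yaw 30.75 F [-4.6  3.8  6.2] M [ 0.567  0.776 -0.066] op 0.157 ff 32.4 q6 0.853
```

jog_arm(deltas="0 0 0 0 0 -0.9;0 0 0 0 0 -0.9;0 0 0 0 0 -0.9;0 0 0 0 0 -0.9;0 0 0 0 0 0;0 0 0 0 0 0")

```text
time: 12.4
eef_pos: [0.5426, 0.0044, 0.0916]
tcp_rot: [0.996, 0.088, -0.001, -0.001]
contact_force: [-3.6, 4.7, 7.2]
opening: 0.155
finger_force: 32.4
```

```bash
python3 -c "from h import *;st()"
```

```text
12.4 pos [0.5426 0.0044 0.0916] yaw 10.08 F [-3.6  4.7  7.2] M [ 0.754  0.794 -0.048] op 0.155 ff 32.4 q6 1.213
```

jog_arm(deltas="0 0 0 0 0 -0.5;0 0 0 0 0 0;0 0 0 0 0 0")

```text
time: 12.78
eef_pos: [0.5426, 0.0045, 0.0916]
tcp_rot: [0.998, 0.063, -0.001, -0.001]
contact_force: [-4.7, 5.1, 6.4]
opening: 0.156
finger_force: 32.4
```

```bash
python3 -c "from h import *;st()"
```

```text
12.78 pos [0.5426 0.0045 0.0916] yaw 7.23 F [-4.7  5.1  6.4] M [ 0.804  0.792 -0.034] op 0.156 ff 32.4 q6 1.263
```

jog_arm(deltas="0 0 0 0 0 -0.4;0 0 0 0 0 0;0 0 0 0 0 0")

```text
time: 13.15
eef_pos: [0.5426, 0.0046, 0.0916]
tcp_rot: [0.999, 0.044, -0.001, -0.001]
contact_force: [-5.0, 4.2, 7.0]
opening: 0.151
finger_force: 32.6
```

```bash
python3 -c "from h import *;st()"
```

```text
13.15 pos [0.5426 0.0046 0.0916] yaw 4.99 F [-5.   4.2  7. ] M [0.94  0.807 0.137] op 0.151 ff 32.6 q6 1.302
```

jog_arm(deltas="0 0 0 0 0 -0.4;0 0 0 0 0 0;0 0 0 0 0 0")

```text
time: 13.52
eef_pos: [0.5426, 0.0045, 0.0916]
tcp_rot: [1.0, 0.024, -0.001, -0.001]
contact_force: [-4.5, 5.5, 7.1]
opening: 0.159
finger_force: 32.6
```

```bash
python3 -c "from h import *;st()"
```

```text
13.53 pos [0.5426 0.0045 0.0916] yaw 2.75 F [-4.5  5.5  7.1] M [0.901 0.848 0.237] op 0.159 ff 32.6 q6 1.342
```

jog_arm(deltas="0 0 0 0 0 -0.3;0 0 0 0 0 0;0 0 0 0 0 0")

```text
time: 13.9
eef_pos: [0.5426, 0.0046, 0.0916]
tcp_rot: [1.0, 0.009, -0.001, -0.001]
contact_force: [-4.4, 5.5, 6.2]
opening: 0.156
finger_force: 32.7
```

```bash
python3 -c "from h import *;st()"
```

```text
13.9 pos [0.5426 0.0046 0.0916] yaw 1.05 F [-4.4  5.5  6.2] M [0.791 0.835 0.355] op 0.156 ff 32.7 q6 1.372
```

jog_arm(deltas="0 0 0 0 0 -0.2;0 0 0 0 0 0;0 0 0 0 0 0")

```text
time: 14.28
eef_pos: [0.5426, 0.0046, 0.0917]
tcp_rot: [1.0, -0.0, -0.001, -0.001]
contact_force: [-5.1, 4.9, 7.6]
opening: 0.157
finger_force: 33.3
```

```bash
python3 -c "from h import *;st()"
```

```text
14.28 pos [0.5426 0.0046 0.0917] yaw -0.04 F [-5.1  4.9  7.6] M [0.902 0.889 0.504] op 0.157 ff 33.3 q6 1.391
```

jog_arm(deltas="0 0 0 0 0 0.95;0 0 0 0 0 0.95;0 0 0 0 0 0.95;0 0 0 0 0 0.95;0 0 0 0 0 0.95;0 0 0 0 0 0.95;0 0 0 0 0 0.95;0 0 0 0 0 0.95;0 0 0 0 0 0.95;0 0 0 0 0 0.95;0 0 0 0 0 0.95;0 0 0 0 0 0.95;0 0 0 0 0 0.95;0 0 0 0 0 0.95;0 0 0 0 0 0;0 0 0 0 0 0")

```text
time: 16.27
eef_pos: [0.5438, 0.0034, 0.0917]
tcp_rot: [0.789, 0.615, 0.001, 0.0]
contact_force: [-2.3, 2.6, 6.4]
opening: 0.158
finger_force: 32.3
```

```bash
python3 -c "from h import *;st()"
```

```text
16.27 pos [0.5438 0.0034 0.0917] yaw 75.89 F [-2.3  2.6  6.4] M [ 0.389  0.384 -0.032] op 0.158 ff 32.3 q6 0.065
```

jog_arm(deltas="0 0 0 0 0 0.5;0 0 0 0 0 0;0 0 0 0 0 0")

```text
time: 16.65
eef_pos: [0.5438, 0.0034, 0.0916]
tcp_rot: [0.773, 0.635, 0.001, 0.0]
contact_force: [-1.4, 2.3, 5.8]
opening: 0.157
finger_force: 32.3
```

```bash
python3 -c "from h import *;st()"
```

```text
16.65 pos [0.5438 0.0034 0.0916] yaw 78.8 F [-1.4  2.3  5.8] M [0.475 0.432 0.125] op 0.157 ff 32.3 q6 0.014
```

jog_arm(deltas="0 0 0 0 0 0.4;0 0 0 0 0 0;0 0 0 0 0 0")

```text
time: 17.02
eef_pos: [0.5439, 0.0034, 0.0917]
tcp_rot: [0.76, 0.65, 0.001, 0.001]
contact_force: [-1.5, 2.9, 5.6]
opening: 0.155
finger_force: 32.3
```

```bash
python3 -c "from h import *;st()"
```

```text
17.02 pos [0.5439 0.0034 0.0917] yaw 81.11 F [-1.5  2.9  5.6] M [0.495 0.304 0.157] op 0.155 ff 32.3 q6 -0.026
```

jog_arm(deltas="0 0 0 0 0 0.4;0 0 0 0 0 0;0 0 0 0 0 0")

```text
time: 17.4
eef_pos: [0.544, 0.0034, 0.0917]
tcp_rot: [0.747, 0.665, 0.001, 0.001]
contact_force: [-1.3, 1.3, 6.5]
opening: 0.156
finger_force: 32.3
```

```bash
python3 -c "from h import *;st()"
```

```text
17.4 pos [0.544  0.0034 0.0917] yaw 83.37 F [-1.3  1.3  6.5] M [0.465 0.316 0.15 ] op 0.156 ff 32.3 q6 -0.065
```

jog_arm(deltas="0 0 0 0 0 0.35;0 0 0 0 0 0;0 0 0 0 0 0")

```text
time: 17.77
eef_pos: [0.544, 0.0034, 0.0917]
tcp_rot: [0.735, 0.678, 0.001, 0.001]
contact_force: [-1.7, 1.7, 5.4]
opening: 0.159
finger_force: 32.2
```

jog_arm(deltas="0 0 0 0 0 0;0 0 0 0 0 0;0 0 0 0 0 0;0 0 0 0 0 0", gripper=0.6)

```text
time: 18.27
eef_pos: [0.543, 0.0031, 0.0901]
tcp_rot: [0.735, 0.679, -0.0, -0.0]
contact_force: [-0.4, -0.4, 0.9]
opening: 0.598
finger_force: 0.0
```

jog_arm(deltas="0 0 1 0 0 0;0 0 1 0 0 0;0 0 1 0 0 0;-0.1 -1 1 0 0 0;-0.1 -1 1 0 0 0;-0.1 -1 1 0 0 0;-0.1 -1 1 0 0 0;0 0 0 0 0 0")

```text
time: 19.27
eef_pos: [0.5361, -0.078, 0.2322]
tcp_rot: [0.735, 0.678, 0.001, 0.002]
contact_force: [0.4, 0.5, -0.3]
opening: 0.6
finger_force: 0.0
```

Run:
```python
from h import *
st();grab('wrist','w2'); d=load('w2')
u,v=map(int,proj(d,(.5435,.0037,.08),True));print(u,v,[proj(d,p,True) for p in((.5225,-.128,.097),(.5806,-.1,.065))])
a=cv2.imread('pics/w2.png');v0=max(0,v-37);u0=u-50;a=a[v0:v0+75,u0:u0+100];print(u0,v0)
cv2.imwrite('pics/cw2.png',cv2.resize((255*(a/255.)**.45).astype('uint8'),(800,600),interpolation=cv2.INTER_CUBIC))
```

```text
19.27 pos [ 0.5361 -0.078   0.2322] yaw 85.36 F [ 0.4  0.5 -0.3] M [ 0.029 -0.039  0.015] op 0.6 ff 0.0 q6 -0.251
256 87 [(np.float64(245.9226275971017), np.float64(229.6892987340356)), (np.float64(299.9852092380875), np.float64(187.17803327339425))]
206 50
```

View pics/cw2.png

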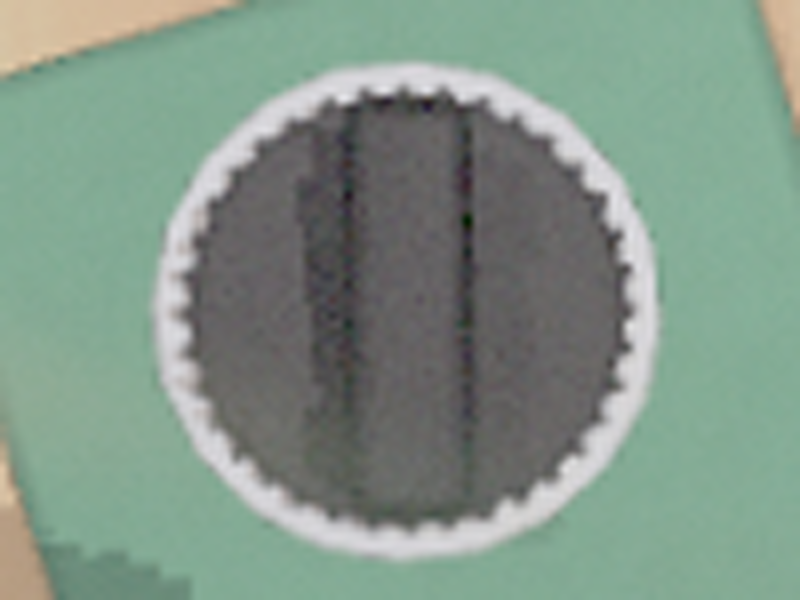

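The bar top now runs from about (407,108) to (413,508), nearly in line with the tool.

Run:
```python
from h import *
w=load('w2');W=lambda u,v:(206+(u+.5)/8-.5,50+(v+.5)/8-.5)
A,B=[atz(w,*W(*q),.097,True) for q in((407,108),(413,508))]
print((A+B)/2,'ang',np.degrees(np.arctan2(*(A-B)[1::-1])))
```

```text
[0.5437632  0.00350333 0.097     ] ang 86.18565012256698
```

Run:
```python
from h import *
a=cv2.imread('pics/w2.png')[160:280,200:360]
cv2.imwrite('pics/lv.png',cv2.resize((255*(a/255.)**.6).astype('uint8'),(800,600),interpolation=cv2.INTER_CUBIC))
```

```text
(no output)
```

View pics/lv.png

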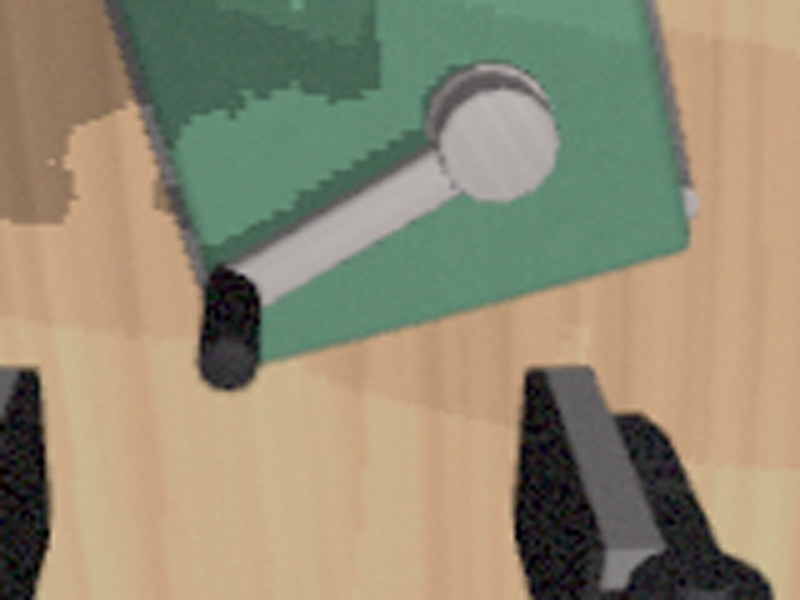

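The lever post's top is at crop (229,362) and the pivot knob at (498,145), which matches the earlier positions. The dial reads 86°, exactly 80° from where the stop was met at about 6°. Now the clamp: I'll straddle the post with the fingers half open.

jog_arm(deltas="-0.066 -0.236 0 0 0 -0.927;-0.066 -0.236 0 0 0 -0.927;-0.066 -0.236 0 0 0 -0.927;-0.066 -0.236 0 0 0 -0.927;-0.066 -0.236 0 0 0 -0.927;-0.066 -0.236 0 0 0 -0.927;-0.066 -0.236 0 0 0 -0.927;-0.066 -0.236 0 0 0 -0.927;-0.066 -0.236 0 0 0 -0.927;-0.066 -0.236 0 0 0 -0.927;-0.066 -0.236 0 0 0 -0.927;0 0 -1 0 0 0;0 0 -1 0 0 0;0 0 -1 0 0 0;0 0 -1 0 0 0;0 0 0 0 0 0", gripper=0.4)

```text
time: 21.32
eef_pos: [0.5187, -0.1269, 0.147]
tcp_rot: [0.972, 0.234, -0.003, -0.002]
contact_force: [0.3, 0.2, 0.1]
opening: 0.401
finger_force: 0.0
```

Run:
```python
from h import *
st();grab('wrist','w3'); d=load('w3')
print([proj(d,p,True) for p in((.5215,-.13,.097),(.5795,-.1005,.065))])
a=(255*(cv2.imread('pics/w3.png')/255.)**.6).astype('uint8')
cv2.imwrite('pics/w3b.png',a)
```

```text
21.32 pos [ 0.5187 -0.1269  0.147 ] yaw 27.1 F [0.3 0.2 0.1] M [ 0.031 -0.02   0.026] op 0.401 ff 0.0 q6 0.667
[(np.float64(260.5430880863832), np.float64(218.17177879672477)), (np.float64(260.68182593214516), np.float64(110.85096792503896))]
```

View pics/w3b.png

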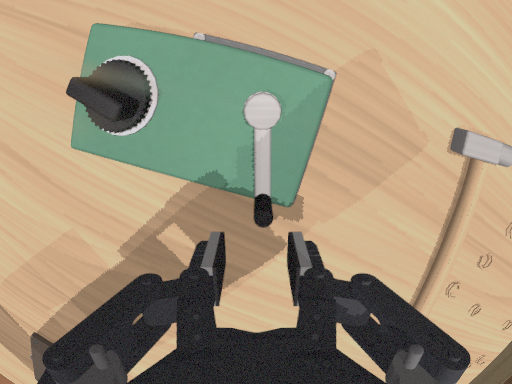

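The post at (263,220) sits centred between the fingers at (222–290), so I'm going down.

jog_arm(deltas="0 0 -0.8 0 0 0;0 0 -0.8 0 0 0;0 0 -0.8 0 0 0;0 0 -0.7 0 0 0;0 0 0 0 0 0;0 0 0 0 0 0")

```text
time: 22.12
eef_pos: [0.5209, -0.1289, 0.0886]
tcp_rot: [0.972, 0.234, 0.0, 0.0]
contact_force: [-0.4, 0.5, -0.0]
opening: 0.397
finger_force: 0.0
```

Run:
```python
from h import *
st()
p=np.array([.5795,-.1005]);s=get_state()['eef_pos'][:2]
v=s-p;print(np.linalg.norm(v),np.degrees(np.arctan2(v[1],v[0]))%360)
pr=v
for k in range(1,22):
    a=np.radians(3*k);R=np.array([[np.cos(a),-np.sin(a)],[np.sin(a),np.cos(a)]])
    w=R@v;print(k,np.round((w-pr)/.02,3),end=' ');pr=w
```

```text
22.12 pos [ 0.5209 -0.1289  0.0886] yaw 27.04 F [-0.4  0.5 -0. ] M [ 0.031 -0.055  0.015] op 0.397 ff 0.0 q6 0.667
0.0651041386613539 205.8620430265
1 [ 0.078 -0.151] 2 [ 0.086 -0.147] 3 [ 0.094 -0.142] 4 [ 0.101 -0.137] 5 [ 0.108 -0.132] 6 [ 0.115 -0.126] 7 [ 0.121 -0.12 ] 8 [ 0.127 -0.113] 9 [ 0.133 -0.106] 10 [ 0.139 -0.099] 11 [ 0.144 -0.092] 12 [ 0.148 -0.084] 13 [ 0.152 -0.076] 14 [ 0.156 -0.068] 15 [ 0.159 -0.06 ] 16 [ 0.162 -0.052] 17 [ 0.165 -0.043] 18 [ 0.167 -0.034] 19 [ 0.168 -0.026] 20 [ 0.17  -0.017] 21 [ 0.17  -0.008]
```

jog_arm(deltas="0 0 0 0 0 0;0 0 0 0 0 0;0.078 -0.151 0 0 0 0.524;0.086 -0.147 0 0 0 0.524;0.094 -0.142 0 0 0 0.524;0.101 -0.137 0 0 0 0.524;0.108 -0.132 0 0 0 0.524;0.115 -0.126 0 0 0 0.524;0.121 -0.12 0 0 0 0.524;0.127 -0.113 0 0 0 0.524;0.133 -0.106 0 0 0 0.524;0.139 -0.099 0 0 0 0.524;0.144 -0.092 0 0 0 0.524;0.148 -0.084 0 0 0 0.524;0.152 -0.076 0 0 0 0.524;0.156 -0.068 0 0 0 0.524;0.159 -0.06 0 0 0 0.524;0.162 -0.052 0 0 0 0.524", gripper=0.25)

```text
time: 24.38
eef_pos: [0.5607, -0.1627, 0.0886]
tcp_rot: [0.792, 0.61, -0.0, -0.001]
contact_force: [-2.5, 1.6, 1.1]
opening: 0.249
finger_force: 1.0
```

```bash
python3 -c "from h import *;st()"
```

```text
24.38 pos [ 0.5607 -0.1627  0.0886] yaw 75.2 F [-2.5  1.6  1.1] M [ 0.105  0.282 -0.005] op 0.249 ff 1.0 q6 -0.197
```

jog_arm(deltas="0.165 -0.043 0 0 0 0.524;0.167 -0.034 0 0 0 0.524;0 0 0 0 0 0")

```text
time: 24.75
eef_pos: [0.5677, -0.1645, 0.0886]
tcp_rot: [0.76, 0.65, -0.0, 0.0]
contact_force: [-0.8, -0.6, 0.9]
opening: 0.25
finger_force: 0.3
```

```bash
python3 -c "from h import *;st()"
```

```text
24.75 pos [ 0.5677 -0.1645  0.0886] yaw 81.06 F [-0.8 -0.6  0.9] M [-0.06   0.118  0.014] op 0.25 ff 0.3 q6 -0.297
```

jog_arm(deltas="0.085 -0.013 0 0 0 0.26;0.085 -0.011 0 0 0 0.26")

```text
time: 25.0
eef_pos: [0.571, -0.1649, 0.0885]
tcp_rot: [0.742, 0.67, -0.0, -0.0]
contact_force: [-2.3, -1.7, 2.0]
opening: 0.245
finger_force: 1.0
```

jog_arm(deltas="0.085 -0.01 0 0 0 0.26;0 0 0 0 0 0")

```text
time: 25.25
eef_pos: [0.573, -0.1651, 0.0884]
tcp_rot: [0.734, 0.679, 0.0, 0.0]
contact_force: [-1.5, -0.4, 0.9]
opening: 0.252
finger_force: 0.6
```

jog_arm(deltas="0.06 -0.005 0 0 0 0.2;0 0 0 0 0 0")

```text
time: 25.5
eef_pos: [0.5731, -0.1649, 0.0882]
tcp_rot: [0.727, 0.687, -0.001, -0.001]
contact_force: [-5.6, 0.4, 3.5]
opening: 0.25
finger_force: 2.5
```

jog_arm(deltas="0.06 -0.003 0 0 0 0.2;0 0 0 0 0 0")

```text
time: 25.75
eef_pos: [0.5732, -0.1648, 0.0881]
tcp_rot: [0.72, 0.694, -0.002, -0.003]
contact_force: [-8.4, 0.0, 6.3]
opening: 0.251
finger_force: 4.2
```

The lever has met its stop: x stalled at 0.573 and the push rose to 8 N. I'll back off, open and lift.

jog_arm(deltas="0.05 0 0 0 0 0;0 0 0 0 0 0;-0.2 0 0 0 0 0;-0.15 0 0 0 0 0;0 0 0 0 0 0")

```text
time: 26.38
eef_pos: [0.5694, -0.1652, 0.0883]
tcp_rot: [0.72, 0.694, 0.0, 0.0]
contact_force: [-0.2, -0.6, -0.9]
opening: 0.248
finger_force: 0.0
```

jog_arm(deltas="0 0 0 0 0 0;0 0 0 0 0 0;0 0 0.5 0 0 0;0 0 1 0 0 0;0 0 1 0 0 0;0 0 1 0 0 0;0 0 1 0 0 0;0 0 1 0 0 0;0 -0.5 1 0 0 0;0 -1 1 0 0 0;0 -1 0 0 0 0;0 0 0 0 0 0;0 0 0 0 0 0", gripper=0.4)

```text
time: 28.0
eef_pos: [0.5685, -0.2152, 0.2367]
tcp_rot: [0.721, 0.693, -0.0, -0.001]
contact_force: [0.1, 0.1, 0.2]
opening: 0.401
finger_force: 0.0
```

Run:
```python
from h import *
st();grab('wrist','w4')
cv2.imwrite('pics/w4b.png',(255*(cv2.imread('pics/w4.png')/255.)**.6).astype('uint8'))
```

```text
28.0 pos [ 0.5685 -0.2152  0.2367] yaw 87.8 F [0.1 0.1 0.2] M [-0.01   0.075  0.034] op 0.401 ff 0.0 q6 -0.491
```

View pics/w4b.png

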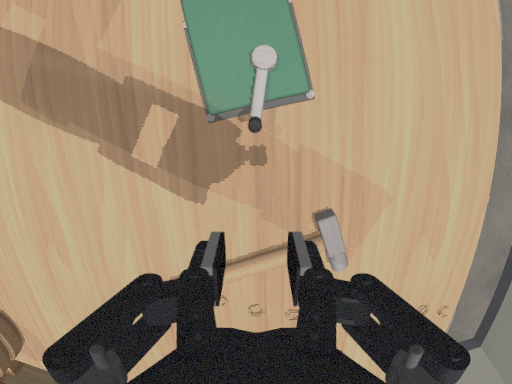

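The lever now points nearly to the unit's -y, with the post at (255,125), and the robot is clear of everything. One numeric check, then I'll hand in.

Run:
```python
from h import *
w=load('w4');a=atz(w,255,125,.097,True);v=a[:2]-[.5795,-.1005]
ang=np.degrees(np.arctan2(v[1],v[0]))%360;cl=np.radians(ang-180)-.195
print(a,ang,'clamp',cl)
if cl>1.13: ctrl.sign_off();print('signed')
```

```text
[ 0.56888406 -0.16568649  0.097     ] 260.7503027991518 clamp 1.2143586558275927
the job is handed in; nothing more can be done
signed
```

I met the dial's end stop gently, turned it back 80° (four clicks), swung the clamp lever home against its stop, released everything and handed the job in. I never touched the bowl, gouge or hammer.

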